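# Close and clamp a two-part plaster mould

### The arm

A 6-joint arm with a two-finger parallel gripper is mounted at the origin on the work surface. World frame = base frame: x ahead of the robot, y to its left, z up, the work surface at z = 0. Lengths are in m, angles in degrees, forces in N, time in s.
With the tool pointing down it reaches from about 0.3 to 0.825 m from the base axis. Payload 5.4 kg.
Tool frame: the origin (TCP) lies on the centre line of the jaws, within the pads' length; the fingertips stand 25 mm ahead of it and the grasp point (between the pads) lies 6 mm ahead of it; x points along the fingers, z is the direction in which the jaws open and shut, and the axes are right-handed (so a half turn about x gives the same grasp; the last joint's range is limited). The gripper opens to 92 mm and grips with 3 to 60 N. Pads are 20 mm wide; open, the fingers measure 128 mm over their backs; the gripper's body (75 mm by 189 mm) begins 69 mm behind the grasp point.
Start: joints at [58.493, 9.076, 91.501, -0, 79.423, -12.038], TCP at [0.192, 0.542, 0.24] pointing down, gripper open.
Joint ranges: [-166.64, 166.64], [-54.1, 131.32], [10.49, 154.53], [-73.88, 253.88], [9.74, 151.15], [-171.62, 171.62]. Speed limits (degrees/s): [147.25, 147.25, 180, 180, 180, 180].

### API

Orientations are given as a 3x3 rotation matrix whose columns are the frame's x, y, z axes.
In Python, from station import * gives the robot as it stands. The module is installed in compiled form; this text tells all that it offers.
- The arm moves only by the tool arm_command, never from a script. Its argument "series" is a list of rows, each an object with "delta_pos": the shift along the tool's x, y, z in m, a list of three; "spin": the turn about the tool's x in degrees; "jaw": the closure, from 0 (fully open) to 1 (shut). In form: [{"delta_pos": [x, y, z], "spin": spin, "jaw": jaw}, ...]. A call has 1 to 20 rows; each row shifts and turns the commanded pose from where the row before left it, along the tool's axes as they then stand; what a row does not reach is not made up. A row lasts 1/12 s, in which the tool goes at most 41.7 mm and 7.16 degrees, less where a joint would pass 70% of its speed; a pose out of reach is approached as far as the arm can. A call is refused whole if a number of a shift passes 0.0417 or a number of a turn 7.16, either way. A call with a gripper value outside its range is refused whole. The fingers move at their own pace and stop on an object; the grip force is fixed at half the most. Time passes only in rows, so rows that do not move let the fingers close. It gives the time, the measured TCP pose, the force and the opening at its end, in the units of the state.
- sense(): the state, without advancing time (a new reading comes with each control period).
- snapshot(name): name is "scene" or "side" or "wrist"; returns a dict with "image" (400x640x3 uint8, red, green, blue), "range_z" (400x640 float32, m along the optical axis (not along the pixel's ray), 0 where there is no reading), "vfov" (degrees; the focal length in pixels is half the picture's height over the tangent of half this angle, whatever the lens; pixels are square), "cx", "cy" (the principal point, pixels), "origin" and "rotation" of the camera in the world; the wrist camera has in their place "hand_eye" (4x4, takes a point from camera to tool coordinates, whose origin is the TCP and whose axes are the tool frame's). Camera axes: x right, y up, looking along -z (the intrinsics and any distortion apply to the point x, -y, -z); pixel columns grow to the right and rows downward; lengths in m; the calibration is good to about 2 mm. A picture is of the moment at which its call begins: read the wrist's pose just before it.
- finish_job(): hands the job in, once; it reports no verdict.
The state is a dict: "time_s": time; "joint_positions": joint angles; "qd": joint speeds; "effort": joint torques, N m; "tool_pos": TCP position; "tcp_rot": TCP orientation; "ft_force": force on the tool from outside, world axes, zero at the start; "wrist_torque": the same for the moment, N m; "opening": opening from 0.0 (shut) to 1.0 (fully open).
Only numpy, scipy, OpenCV 4.12 (cv2) and the standard library are available. Lean on these libraries where they do the work, as an engineer would, in place of code of your own. Each camera call takes 0.05 s, during which the arm holds its last target. There are 200 camera calls.

### The job

Close the plaster mould with the fingertips: push the loose mould half along its channel until it is fully home against the wooden end stop, and then push the clamp's black-handled lever over past its dead point until it snaps down into lock and holds the two halves together. The half is only slid, never lifted or tipped, and the pot, the loop tool and the mug stay where they are.

Things in the scene. Friction and masses are not known exactly. Their poses are not given: they have to be found in the camera images.
- fixture: Fixed plywood board 260 x 370 x 18 mm carrying the mould jig. Origin on its underside (table height); z up, x along the channel from its open near end to the end stop, y from clamp to fixed mould half. In this frame (mm) the board covers x -165..95, y -290..80; the fixed plaster half x -50..50, y 0..50, z 18..98, mating face y = 0.
- home (a point): Point on the board's top (18 mm up) where the loose half's origin lies once home and clamped: x 0, y -25 mm in the fixture's frame, axes alike. The channel runs along x between two wooden strips 12 mm high: fixture y -69..-57 (x -145..45) and y -1..11 (x -140..-56). The wooden end stop, 26 mm high, has its face at fixture x = 50.
- mould_half: Loose plaster block 100 (its x) x 50 (y) x 80 mm high, pour notch in the top of its +y face; 0.4 to 0.65 kg. Origin: centre of its underside; axes about as the fixture's. Stands in the channel with 3 mm play each side, 40 to 75 mm short (-x) of home; push its free near (-x) face, a few N slide it. Home: far face on the stop, fixture x = 0. The clamp closes the play in y.
- clamp_lever (a joint): Lever angle (rad). 0 = open, leaning 0.55 from upright away from the mould (fixture -y); grows as it swings towards the mould (+y) about an axle along fixture x. Starts at 0 to 0.3; loose to about 0.75, then springy (some 5 N at the handle, swings back if let go) up to the dead point near 1.38, past which it snaps by itself to its stop at 1.75: locked, leaning 1.2 to the mould.
- lever_pivot (a point): The lever's axle, at x 0, y -200, z 58 mm in the fixture's frame, axes as the fixture's. The lever swings between two steel cheeks (fixture x -20..20, y -240..-130, up to z = 72 mm) of the clamp.
- lever_tip (a point): Centre of the lever's free end, 120 mm from the axle. The lever is straight: a black round handle 22 mm thick from 50 to 120 mm from the axle, a flat steel bar below it.
- clamp_foot: Rubber disc, 28 mm across, 10 mm thick, at the end of the clamp's plunger, 40 mm above the board at fixture x = 0, facing the loose half's back (-y) side. Origin at the centre of its front face. The lever drives it up to 30 mm to fixture +y; it is sprung, and locked on the mould it presses with some 25 to 40 N.
- pinch_pot: Small terracotta bowl, 64 mm wide, 50 mm high, standing on the near part of the board in front of the clamp. Origin at the centre of its underside. To be left alone.
- loop_tool: Wooden-handled loop tool, 165 mm long, 32 mm wide at the loop, 17 mm thick, lying on the table left of the board. Origin under the middle of its handle, x along it. To be left alone.
- slip_mug: White ceramic mug without a handle, 76 mm wide, 85 mm high, standing left of the board. Origin at the centre of its underside. To be left alone.
There are look-alikes about, which are no part of the job. There is more than one size of the mould_half; the one meant has the size given above.

How it is judged:
By the outcome, as a careful person would: the job done as asked, in the order asked, and still so for the second after the job is handed in, with the robot touching nothing.
It also fails if it takes over 54 s, if anything falls off the work surface, if the arm or the gripper's body presses on something with over 40 N, if the wrist force passes 120 N, or if a joint passes its speed limit or range.

## Working session

There is one attempt and no reset: what is moved stays moved. The work goes in short steps, Python scripts to look and compute and a tool call to move; the robot and the scene stay as the last step left them, time stands still between calls to the robot, and variables do not carry over. Pictures are saved under pics/ and viewed, about 8 in all and at most 12, crops included, and the job is handed in when it is done.

Besides the shell and the picture viewer there is one more tool, called after ">>>" as name(argument=value, ...) on one line, values as JSON. arm_command: Moves the arm, as the interface text tells. Its arguments: {"type":"object","properties":{"series":{"type":"array"}},"required":["series"]}

```bash
mkdir -p pics
cat > h.py <<'E'
from station import *
import numpy as np, cv2
def pts(s):
    "world points per pixel for fixed cameras (wrist: tool coords -> world using sense before)"
    h,w=s["range_z"].shape; f=h/2/np.tan(np.radians(s["vfov"]/2))
    u,v=np.meshgrid(np.arange(w),np.arange(h)); z=s["range_z"]
    P=np.stack([(u-s["cx"])/f*z,-(v-s["cy"])/f*z,-z],-1)
    if "origin" in s: return P@np.array(s["rotation"]).T+np.array(s["origin"])
    H=np.array(s["hand_eye"]); st=s["st"]
    return (P@H[:3,:3].T+H[:3,3])@np.array(st["tcp_rot"]).T+np.array(st["tool_pos"])
def snap(n,fn=None):
    st=sense(); s=snapshot(n); s["st"]=st; 
    if fn: cv2.imwrite(f"pics/{fn}.png",s["image"][...,::-1])
    s["P"]=pts(s); return s
E
python3 - <<'E'
from h import *
import pickle
d={n:snap(n,n+"0") for n in("scene","side")}
pickle.dump(d,open("d0.pkl","wb"))
for n,s in d.items(): print(n,{k:v for k,v in s.items() if k not in("image","range_z","P","st")})
s=sense();print(s)
E
```

```text
scene {'vfov': 49.956935145151796, 'cx': 320.17556058042135, 'cy': 197.8470519097822, 'origin': array([1.23933078, 0.34396926, 0.6511351 ]), 'rotation': array([[-0.30819979, -0.55493608,  0.77269582],
       [ 0.95114071, -0.19558948,  0.23890606],
       [ 0.01855359,  0.80857325,  0.58810294]])}
side {'vfov': 43.97101285968964, 'cx': 316.8036613976305, 'cy': 202.66131256605482, 'origin': array([ 0.34757901, -0.5353826 ,  0.957067  ]), 'rotation': array([[ 0.95734031,  0.21891633, -0.1886138 ],
       [-0.2889313 ,  0.73483952, -0.61362006],
       [ 0.00426942,  0.64193965,  0.76674328]])}
{'time_s': 0.1, 'joint_positions': array([ 5.84917784e+01,  9.10901902e+00,  9.15631685e+01,  1.08572464e-04,
        7.94243194e+01, -1.20378723e+01]), 'qd': array([-0.097832  , -0.05260941, -0.11413895, -0.05129919,  0.07543689,
        0.07683054]), 'effort': array([-2.13127828e-04, -3.86502457e+01, -3.22961676e+01,  7.03236577e-02,
        3.39562772e-02, -7.32426633e-05]), 'tool_pos': array([0.1914011 , 0.54165928, 0.2387332 ]), 'tcp_rot': array([[-8.81871628e-04, -9.42813839e-01,  3.33318598e-01],
       [-1.43505603e-03,  3.33319578e-01,  9.42812813e-01],
       [-9.99998581e-01,  3.53109006e-04, -1.64693576e-03]]), 'ft_force': array([-0.2936972 ,  0.39226169,  0.31607762]), 'wrist_torque': array([0.01633095, 0.01034547, 0.04273706]), 'opening': 0.9981137424496983}
```

View pics/scene0.png

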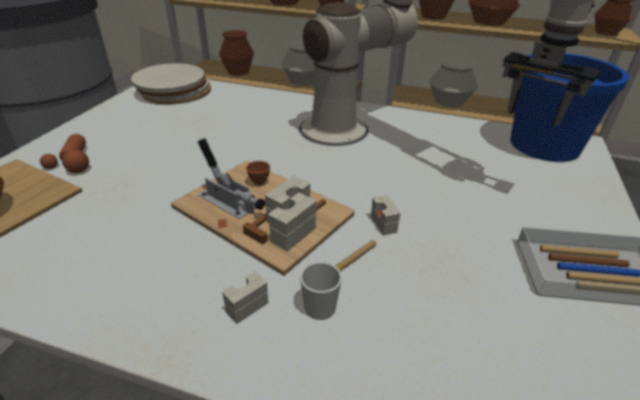

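View pics/side0.png

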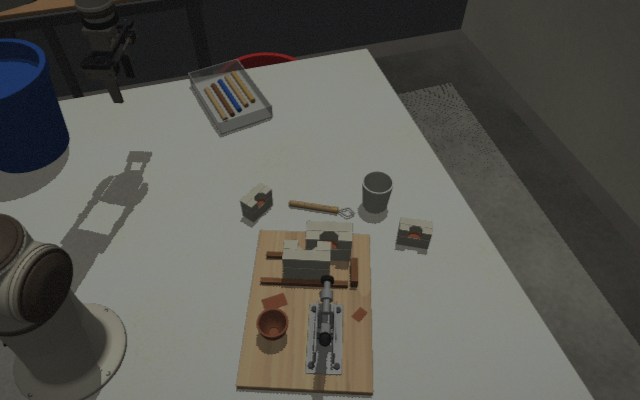

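Side view: the board spans about (245–372, 230–388). The loose half is at (306,260), in the channel between the strips, with the end stop to its right at (354,270) and the fixed half behind it at (330,240). The clamp and lever are around (325,335), and the pot is at (272,323). The blocks at (257,202) and (415,233) lie off the board and are smaller, so they are look-alikes.

```bash
cat > m.py <<'E'
from h import *
import pickle,sys
d=pickle.load(open("d0.pkl","rb"))
s=d["side"]; P=s["P"]; img=s["image"].astype(int)
m=np.zeros(P.shape[:2],bool); m[215:395,235:385]=1
b=m&(P[...,2]>.012)&(P[...,2]<.024)&(s["range_z"]>0)
n,l,st,_=cv2.connectedComponentsWithStats(b.astype(np.uint8)); k=1+np.argmax(st[1:,4]); 
Q=P[(l==k)]
r=cv2.minAreaRect((Q[:,:2]*1000).astype(np.float32)); print("board",r,np.median(Q[:,2]),cv2.boxPoints(r))
# fixture axes
B=cv2.boxPoints(r)/1000
e=[B[(i+1)%4]-B[i] for i in range(2)]
ey=max(e,key=np.linalg.norm); ey=ey/np.linalg.norm(ey); ey*=np.sign(ey[1]); ex=np.array([ey[1],-ey[0]])
c=np.array(r[0])/1000; O=c-ex*(-.035)-ey*(-.105)
print("O",O,"ex",ex,"yaw",np.degrees(np.arctan2(ex[1],ex[0])))
np.savez("fix.npz",O=O,ex=ex,ey=ey)
for n,s in d.items():
    P=s["P"]; F=np.stack([(P[...,:2]-O)@ex,(P[...,:2]-O)@ey,P[...,2]],-1)*1000
    inb=(F[...,0]>-180)&(F[...,0]<110)&(F[...,1]>-300)&(F[...,1]<90)
    t=inb&(abs(F[...,2]-98)<5)
    print(n,"tops: ")
    for nm,mm in(("loose",t&(F[...,1]<-3)&(F[...,1]>-65)),("fixed",t&(F[...,1]>4))):
        q=F[mm]; print(nm,len(q),np.percentile(q,[2,98],axis=0).round(1).tolist())
    mm=inb&(F[...,1]<-120)&(F[...,2]>85)
    q=F[mm]; 
    if len(q): print("lever",len(q),np.percentile(q,[2,50,98],axis=0).round(1).tolist(), "top",q[q[:,2]>q[:,2].max()-15].mean(0))
    mm=(F[...,0]<-30)&(F[...,0]>-160)&(F[...,1]<-70)&(F[...,1]>-285)&(F[...,2]>40)&(F[...,2]<80)
    q=F[mm]; print("pot",len(q),np.percentile(q,[2,50,98],axis=0).round(1).tolist())
E
python3 m.py
```

```text
board ((484.79559326171875, -38.95941162109375), (372.6906433105469, 260.42486572265625), 70.42024993896484) 0.017143444047421297 [[ 299.6648   -170.89287 ]
 [ 545.0309   -258.16608 ]
 [ 669.9264     92.974045]
 [ 424.5603    180.24725 ]]
O [0.55295919 0.04823991] ex [ 0.942176  -0.3351185] yaw -19.579742
scene tops: 
loose 514 [[-91.9, -48.7, 94.2], [6.1, -4.4, 101.2]]
fixed 657 [[-47.1, 5.6, 93.9], [51.0, 53.4, 101.1]]
lever 420 [[-8.9, -250.4, 85.8], [5.7, -223.9, 122.9], [13.0, -182.3, 166.8]] top [   4.5926871  -243.65191811  161.97388194]
pot 421 [[-130.5, -204.9, 42.0], [-104.0, -178.6, 59.7], [-73.2, -147.5, 71.1]]
side tops: 
loose 803 [[-93.6, -53.6, 93.6], [2.9, -5.3, 100.1]]
fixed 665 [[-48.1, 5.0, 93.6], [48.3, 48.7, 99.9]]
lever 251 [[-12.5, -263.4, 85.4], [0.3, -247.4, 156.3], [12.0, -188.8, 167.0]] top [ 1.48586587e-01 -2.55918644e+02  1.62289477e+02]
pot 560 [[-132.4, -211.6, 40.8], [-105.3, -170.3, 61.1], [-74.5, -152.3, 69.5]]
```

>>> arm_command(series=[{"delta_pos":[0,-0.0205,-0.0207],"spin":0,"jaw":1},{"delta_pos":[0,-0.0205,-0.0207],"spin":0,"jaw":1},{"delta_pos":[0,-0.0205,-0.0207],"spin":0,"jaw":1},{"delta_pos":[0,-0.0205,-0.0207],"spin":0,"jaw":1},{"delta_pos":[0,-0.0205,-0.0207],"spin":0,"jaw":1},{"delta_pos":[0,-0.0205,-0.0207],"spin":0,"jaw":1},{"delta_pos":[0,-0.0205,-0.0207],"spin":0,"jaw":1},{"delta_pos":[0,-0.0205,-0.0207],"spin":0,"jaw":1},{"delta_pos":[0,-0.0205,-0.0207],"spin":0,"jaw":1},{"delta_pos":[0,-0.0205,-0.0207],"spin":0,"jaw":1},{"delta_pos":[0,-0.0205,-0.0207],"spin":0,"jaw":1},{"delta_pos":[0,-0.0205,-0.0207],"spin":0,"jaw":1},{"delta_pos":[0,-0.0205,-0.0207],"spin":0,"jaw":1},{"delta_pos":[0,-0.0205,-0.0207],"spin":0,"jaw":1},{"delta_pos":[0,-0.0205,-0.0207],"spin":0,"jaw":1},{"delta_pos":[0,-0.0205,-0.0207],"spin":0,"jaw":1},{"delta_pos":[0,-0.0205,-0.0207],"spin":0,"jaw":1},{"delta_pos":[0,-0.0205,-0.0207],"spin":0,"jaw":1},{"delta_pos":[0,0,0],"spin":0,"jaw":1},{"delta_pos":[0,0,0],"spin":0,"jaw":1}])

```text
time_s: 1.77
tool_pos: [0.4153, 0.067, 0.2392]
tcp_rot: [[-0.001, -0.942, 0.336], [0.0, 0.336, 0.942], [-1.0, 0.001, 0.0]]
ft_force: [-0.1, 0.6, -1.0]
opening: 0.004
```

```bash
cat > w.py <<'E'
from h import *
f=np.load("fix.npz");O,ex,ey=f["O"],f["ex"],f["ey"]
def w():
    s=sense();p=s["tool_pos"];d=p[:2]-O;F=s["ft_force"]
    print("t %.2f"%s["time_s"],"fix mm",(np.array([d@ex,d@ey,p[2]])*1000).round(1),"F fix",round(F[:2]@ex,1),round(F[:2]@ey,1),round(F[2],1),"op %.2f"%s["opening"])
def F(s):
    P=s["P"];d=P[...,:2]-O;return np.stack([d@ex,d@ey,P[...,2]],-1)*1000
E
python3 - <<'E'
from w import *
w(); print(sense()["joint_positions"].round(0))
s=snap("wrist","w1"); q=F(s)
m=(abs(q[...,2]-98)<5)&(q[...,0]>-130)&(q[...,0]<100)
for nm,mm in(("loose",m&(q[...,1]<-3)&(q[...,1]>-65)),("fixed",m&(q[...,1]>4)&(q[...,1]<60))):
    a=q[mm]; print(nm,len(a),np.percentile(a,[2,98],axis=0).round(1).tolist() if len(a) else'')
E
```

```text
t 1.77 fix mm [-135.9  -28.4  239.2] F fix -0.3 0.5 -1.0 op 0.00
[ -7. -15. 115.   0.  80. -78.]
loose 4 [[-32.3, -27.4, 98.8], [-31.5, -26.4, 99.2]]
fixed 0
```

View pics/w1.png

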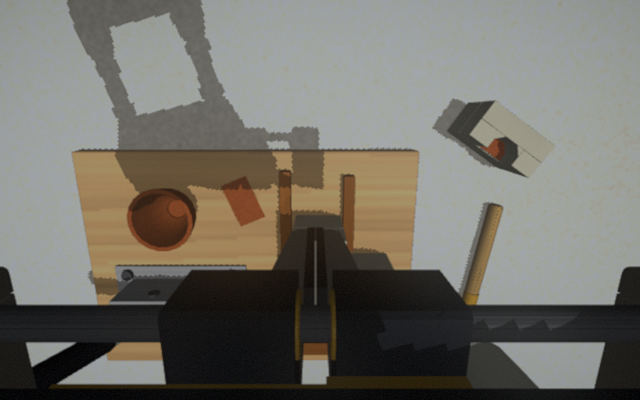

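The closed fingers hang over the channel between the two strips (columns 285–345), clear of the pot at (160,218). Going down, then pushing.

>>> arm_command(series=[{"delta_pos":[0.023,0,0],"spin":0,"jaw":1},{"delta_pos":[0.023,0,0],"spin":0,"jaw":1},{"delta_pos":[0.023,0,0],"spin":0,"jaw":1},{"delta_pos":[0.023,0,0],"spin":0,"jaw":1},{"delta_pos":[0.023,0,0],"spin":0,"jaw":1},{"delta_pos":[0.023,0,0],"spin":0,"jaw":1},{"delta_pos":[0.023,0,0],"spin":0,"jaw":1},{"delta_pos":[0.023,0,0],"spin":0,"jaw":1},{"delta_pos":[0,-0.005,0],"spin":0,"jaw":1},{"delta_pos":[0,-0.005,0],"spin":0,"jaw":1},{"delta_pos":[0,-0.005,0],"spin":0,"jaw":1},{"delta_pos":[0,-0.005,0],"spin":0,"jaw":1},{"delta_pos":[0,-0.005,0],"spin":0,"jaw":1},{"delta_pos":[0,-0.004,0],"spin":0,"jaw":1},{"delta_pos":[0,-0.004,0],"spin":0,"jaw":1},{"delta_pos":[0,-0.004,0],"spin":0,"jaw":1},{"delta_pos":[0,-0.004,0],"spin":0,"jaw":1}])

```text
time_s: 3.23
tool_pos: [0.4533, 0.0544, 0.0556]
tcp_rot: [[-0.003, -0.943, 0.333], [0.001, 0.333, 0.943], [-1.0, 0.003, -0.0]]
ft_force: [-4.0, 1.8, 4.5]
opening: 0.007
```

```bash
python3 -c "
from w import *
w()"
```

```text
t 3.23 fix mm [-95.9 -27.6  55.6] F fix -4.4 0.3 4.5 op 0.01
```

>>> arm_command(series=[{"delta_pos":[0,-0.003,0],"spin":0,"jaw":1},{"delta_pos":[0,-0.003,0],"spin":0,"jaw":1},{"delta_pos":[0,-0.003,0],"spin":0,"jaw":1},{"delta_pos":[0,-0.003,0],"spin":0,"jaw":1},{"delta_pos":[0,-0.003,0],"spin":0,"jaw":1},{"delta_pos":[0,-0.003,0],"spin":0,"jaw":1},{"delta_pos":[0,-0.003,0],"spin":0,"jaw":1},{"delta_pos":[0,-0.003,0],"spin":0,"jaw":1},{"delta_pos":[0,-0.002,0],"spin":0,"jaw":1},{"delta_pos":[0,-0.002,0],"spin":0,"jaw":1},{"delta_pos":[0,-0.002,0],"spin":0,"jaw":1},{"delta_pos":[0,0,0],"spin":0,"jaw":1}])

```text
time_s: 4.23
tool_pos: [0.4824, 0.0441, 0.0556]
tcp_rot: [[-0.0, -0.943, 0.333], [0.0, 0.333, 0.943], [-1.0, 0.0, -0.0]]
ft_force: [-2.8, 0.6, 2.0]
opening: 0.008
```

```bash
python3 -c "
from w import *
w()"
```

```text
t 4.23 fix mm [-65.1 -27.5  55.6] F fix -2.8 -0.4 2.0 op 0.01
```

>>> arm_command(series=[{"delta_pos":[0,-0.001,0],"spin":0,"jaw":1},{"delta_pos":[0,-0.001,0],"spin":0,"jaw":1},{"delta_pos":[0,-0.001,0],"spin":0,"jaw":1},{"delta_pos":[0,-0.001,0],"spin":0,"jaw":1}])

```text
time_s: 4.57
tool_pos: [0.4858, 0.0429, 0.0555]
tcp_rot: [[-0.001, -0.943, 0.333], [0.0, 0.333, 0.943], [-1.0, 0.001, -0.0]]
ft_force: [-5.3, 1.9, 3.9]
opening: 0.007
```

>>> arm_command(series=[{"delta_pos":[0,-0.001,0],"spin":0,"jaw":1},{"delta_pos":[0,-0.001,0],"spin":0,"jaw":1}])

```text
time_s: 4.73
tool_pos: [0.4878, 0.0422, 0.0555]
tcp_rot: [[-0.001, -0.943, 0.333], [0.0, 0.333, 0.943], [-1.0, 0.001, -0.0]]
ft_force: [-9.5, 3.8, 7.9]
opening: 0.001
```

```bash
python3 -c "
from w import *
w()"
```

```text
t 4.73 fix mm [-59.4 -27.5  55.5] F fix -10.2 0.4 7.9 op 0.00
```

>>> arm_command(series=[{"delta_pos":[0,-0.001,0],"spin":0,"jaw":1},{"delta_pos":[0,0,0],"spin":0,"jaw":1}])

```text
time_s: 4.9
tool_pos: [0.4876, 0.0423, 0.0555]
tcp_rot: [[-0.004, -0.943, 0.333], [0.001, 0.333, 0.943], [-1.0, 0.004, -0.0]]
ft_force: [-10.6, 3.9, 9.1]
opening: 0.006
```

Run:
```python
from w import *
w()
for n in("side","scene"):
    s=snap(n,n+"1"); q=F(s); m=(abs(q[...,2]-98)<5)
    for nm,mm in(("loose",m&(q[...,0]>-130)&(q[...,0]<100)&(q[...,1]<-8)&(q[...,1]>-65)),("fixed",m&(abs(q[...,0])<100)&(q[...,1]>4)&(q[...,1]<60))):
        a=q[mm]; print(n,nm,len(a),np.percentile(a,[2,98],axis=0).round(1).tolist() if len(a) else'')
```

```text
t 4.90 fix mm [-59.6 -27.5  55.5] F fix -11.3 0.2 9.1 op 0.01
side loose 600 [[-32.0, -53.5, 93.3], [48.6, -10.1, 99.8]]
side fixed 511 [[-29.0, 5.4, 93.6], [48.4, 49.4, 99.7]]
scene loose 532 [[-53.9, -48.9, 94.0], [50.7, -8.5, 101.4]]
scene fixed 664 [[-46.4, 5.5, 93.9], [51.1, 53.6, 101.1]]
```

The half is home: it stopped with the force climbing to 11 N, and its far edge at x≈50 is flush with the fixed half's. Backing off, rising, and going over behind the lever.

>>> arm_command(series=[{"delta_pos":[0,0.005,0],"spin":0,"jaw":1},{"delta_pos":[0,0.01,0],"spin":0,"jaw":1},{"delta_pos":[0,0.015,0],"spin":0,"jaw":1},{"delta_pos":[-0.023,0,0],"spin":0,"jaw":1},{"delta_pos":[-0.027,0,0],"spin":0,"jaw":1},{"delta_pos":[-0.027,0,0],"spin":0,"jaw":1},{"delta_pos":[-0.027,0,0],"spin":0,"jaw":1},{"delta_pos":[-0.027,0,0],"spin":0,"jaw":1},{"delta_pos":[-0.027,0,0],"spin":0,"jaw":1},{"delta_pos":[-0.027,0,0],"spin":0,"jaw":1},{"delta_pos":[0,0,0],"spin":0,"jaw":1}])

```text
time_s: 5.92
tool_pos: [0.4645, 0.0511, 0.2469]
tcp_rot: [[0.013, -0.943, 0.333], [-0.002, 0.333, 0.943], [-1.0, -0.013, 0.002]]
ft_force: [1.0, 0.5, 0.1]
opening: 0.009
```

>>> arm_command(series=[{"delta_pos":[0,-0.008,-0.026],"spin":0,"jaw":1},{"delta_pos":[0,-0.008,-0.026],"spin":0,"jaw":1},{"delta_pos":[0,-0.008,-0.026],"spin":0,"jaw":1},{"delta_pos":[0,-0.008,-0.026],"spin":0,"jaw":1},{"delta_pos":[0,-0.008,-0.026],"spin":0,"jaw":1},{"delta_pos":[0,-0.008,-0.026],"spin":0,"jaw":1},{"delta_pos":[0,-0.008,-0.026],"spin":0,"jaw":1},{"delta_pos":[0,-0.008,-0.026],"spin":0,"jaw":1},{"delta_pos":[0,-0.008,-0.026],"spin":0,"jaw":1},{"delta_pos":[0,-0.008,-0.026],"spin":0,"jaw":1},{"delta_pos":[0,-0.008,-0.026],"spin":0,"jaw":1},{"delta_pos":[0,0,0],"spin":0,"jaw":1},{"delta_pos":[0,0,0],"spin":0,"jaw":1}])

```text
time_s: 7.0
tool_pos: [0.4482, -0.2484, 0.24]
tcp_rot: [[0.0, -0.942, 0.336], [-0.0, 0.336, 0.942], [-1.0, -0.0, -0.0]]
ft_force: [-0.3, 0.4, 1.0]
opening: 0.002
```

Run:
```python
from w import *
w()
for n in("side","scene"):
    s=snap(n,n+"2"); q=F(s); m=(abs(q[...,2]-98)<5)
    a=q[m&(q[...,0]>-130)&(q[...,0]<100)&(q[...,1]<-8)&(q[...,1]>-65)]; print(n,len(a),np.percentile(a,[2,98],axis=0).round(1).tolist() if len(a) else'')
a,b=[cv2.imread(f"pics/{n}2.png") for n in("side","scene")]
cv2.imwrite("pics/c2.png",np.hstack([cv2.resize(a[190:390,225:425],None,fx=2,fy=2),cv2.resize(b[100:300,160:360],None,fx=2,fy=2)]))
```

```text
t 7.00 fix mm [   0.7 -314.6  240. ] F fix -0.4 0.3 1.0 op 0.00
side 0 
scene 506 [[-46.7, -48.0, 93.9], [51.2, -8.8, 101.3]]
```

View pics/c2.png

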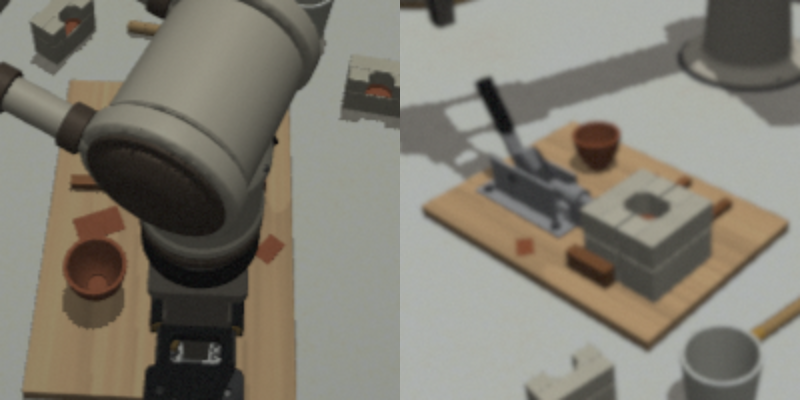

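Right crop: the loose half is flush with the fixed half at (650,210) and against the stop at (590,265). The lever is still open, at (490,95). Lowering behind the handle and starting the push.

>>> arm_command(series=[{"delta_pos":[0.024,0,0],"spin":0,"jaw":1},{"delta_pos":[0.024,0,0],"spin":0,"jaw":1},{"delta_pos":[0.024,0,0],"spin":0,"jaw":1},{"delta_pos":[0.023,0,0],"spin":0,"jaw":1},{"delta_pos":[0,0,0.008],"spin":0,"jaw":1},{"delta_pos":[0,0,0.008],"spin":0,"jaw":1},{"delta_pos":[0,0,0.008],"spin":0,"jaw":1},{"delta_pos":[0,0,0.006],"spin":0,"jaw":1},{"delta_pos":[0,0,0.006],"spin":0,"jaw":1},{"delta_pos":[0,0,0.006],"spin":0,"jaw":1},{"delta_pos":[0,0,0.006],"spin":0,"jaw":1},{"delta_pos":[0,0,0.006],"spin":0,"jaw":1},{"delta_pos":[0,0,0.006],"spin":0,"jaw":1}])

```text
time_s: 8.18
tool_pos: [0.4686, -0.1901, 0.1458]
tcp_rot: [[0.0, -0.943, 0.333], [-0.0, 0.333, 0.943], [-1.0, -0.0, -0.0]]
ft_force: [-0.6, -1.2, 0.4]
opening: 0.006
```

```bash
cat > lv.py <<'E'
from w import *
import sys
w()
s=snap("scene","s"+sys.argv[1]); q=F(s)
a=q[(abs(q[...,0])<15)&(q[...,1]<-60)&(q[...,1]>-285)&(q[...,2]>85)&(q[...,2]<195)&(s["image"].max(2)<60)]
print(len(a),np.percentile(a,[2,50,98],axis=0).round(0).tolist() if len(a) else '')
b=s["image"][90:290,150:350,::-1]; cv2.imwrite(f"pics/c{sys.argv[1]}.png",cv2.resize(b,None,fx=3,fy=3))
E
python3 lv.py 3
```

```text
t 8.18 fix mm [   0.4 -252.9  145.8] F fix -0.2 -1.3 0.4 op 0.01
508 [[-3.0, -261.0, 98.0], [9.0, -233.0, 156.0], [12.0, -200.0, 193.0]]
```

View pics/c3.png

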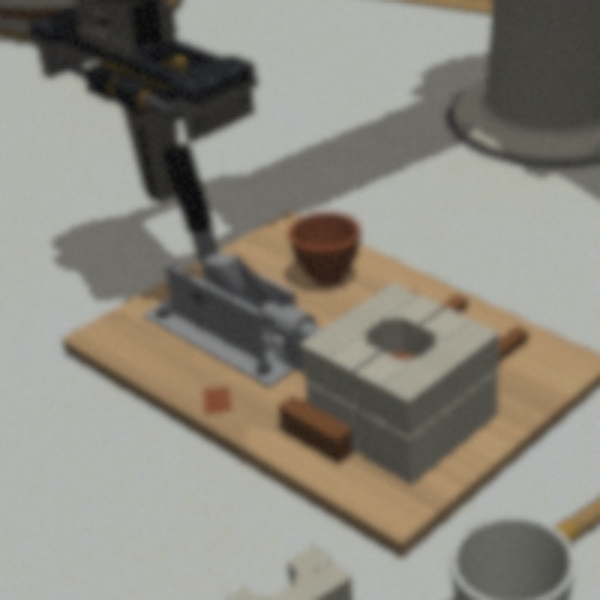

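The fingers press the handle's back at (175,165), and the lever is rising. Continuing.

>>> arm_command(series=[{"delta_pos":[0,0,0.006],"spin":0,"jaw":1},{"delta_pos":[0,0,0.006],"spin":0,"jaw":1},{"delta_pos":[0,0,0.006],"spin":0,"jaw":1},{"delta_pos":[0,0,0.006],"spin":0,"jaw":1},{"delta_pos":[0,0,0.006],"spin":0,"jaw":1},{"delta_pos":[0,0,0.006],"spin":0,"jaw":1},{"delta_pos":[0,0,0.006],"spin":0,"jaw":1},{"delta_pos":[0,0,0.006],"spin":0,"jaw":1}])

```text
time_s: 8.9
tool_pos: [0.4843, -0.1451, 0.1457]
tcp_rot: [[-0.0, -0.943, 0.333], [-0.001, 0.333, 0.943], [-1.0, 0.0, -0.001]]
ft_force: [-2.5, -2.9, 0.7]
opening: 0.005
```

>>> arm_command(series=[{"delta_pos":[0,0,0.005],"spin":0,"jaw":1},{"delta_pos":[0,0,0.005],"spin":0,"jaw":1},{"delta_pos":[0,0,0.005],"spin":0,"jaw":1},{"delta_pos":[0,0,0.005],"spin":0,"jaw":1},{"delta_pos":[0,0,0.005],"spin":0,"jaw":1}])

```text
time_s: 9.32
tool_pos: [0.492, -0.123, 0.1452]
tcp_rot: [[-0.002, -0.943, 0.333], [-0.003, 0.333, 0.943], [-1.0, 0.001, -0.004]]
ft_force: [-2.2, -7.9, -0.4]
opening: 0.005
```

```bash
python3 lv.py 4
```

```text
t 9.32 fix mm [  -0.  -181.7  145.2] F fix 0.5 -8.2 -0.4 op 0.01
517 [[-4.0, -190.0, 92.0], [9.0, -166.0, 154.0], [12.0, -130.0, 193.0]]
```

View pics/c4.png

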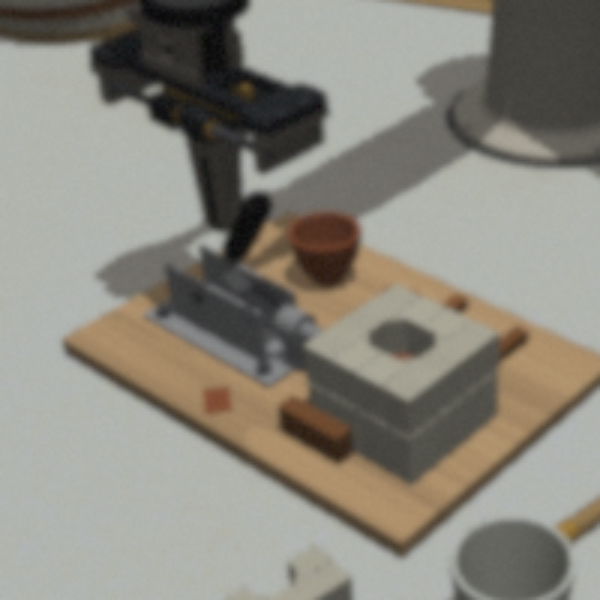

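The lever at (247,230) leans towards the mould, at 8 N in the springy range. Pushing on past the dead point.

>>> arm_command(series=[{"delta_pos":[0,0,0.004],"spin":0,"jaw":1},{"delta_pos":[0,0,0.004],"spin":0,"jaw":1},{"delta_pos":[0,0,0.004],"spin":0,"jaw":1},{"delta_pos":[0,0,0.004],"spin":0,"jaw":1}])

```text
time_s: 9.7
tool_pos: [0.4979, -0.1068, 0.1455]
tcp_rot: [[-0.0, -0.943, 0.334], [-0.001, 0.334, 0.943], [-1.0, 0.0, -0.001]]
ft_force: [-1.4, -2.8, -0.3]
opening: 0.006
```

>>> arm_command(series=[{"delta_pos":[0,0,0.004],"spin":0,"jaw":1},{"delta_pos":[0,0,0.004],"spin":0,"jaw":1},{"delta_pos":[0,0,0.004],"spin":0,"jaw":1},{"delta_pos":[0,0,0],"spin":0,"jaw":1}])

```text
time_s: 10.03
tool_pos: [0.5021, -0.0941, 0.1455]
tcp_rot: [[0.0, -0.943, 0.333], [0.001, 0.333, 0.943], [-1.0, 0.0, 0.001]]
ft_force: [0.6, -0.9, 0.6]
opening: 0.004
```

```bash
python3 lv.py 5
```

```text
t 10.03 fix mm [  -0.2 -151.1  145.5] F fix 0.9 -0.6 0.6 op 0.00
486 [[-5.0, -160.0, 88.0], [8.0, -136.0, 147.0], [12.0, -85.0, 193.0]]
```

View pics/c5.png

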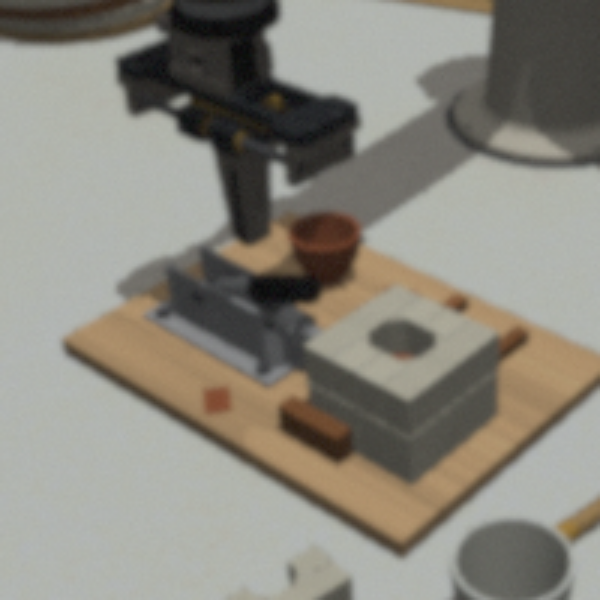

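The lever has snapped down to (285,290), and the force fell to about zero. Lifting clear and checking.

>>> arm_command(series=[{"delta_pos":[-0.01,0,-0.005],"spin":0,"jaw":1},{"delta_pos":[-0.02,0,-0.01],"spin":0,"jaw":1},{"delta_pos":[-0.025,0,-0.02],"spin":0,"jaw":1},{"delta_pos":[-0.025,0,-0.02],"spin":0,"jaw":1},{"delta_pos":[-0.025,0,-0.02],"spin":0,"jaw":1},{"delta_pos":[-0.02,0,-0.02],"spin":0,"jaw":1},{"delta_pos":[0,0,-0.02],"spin":0,"jaw":1},{"delta_pos":[0,0,0],"spin":0,"jaw":1},{"delta_pos":[0,0,0],"spin":0,"jaw":1},{"delta_pos":[0,0,0],"spin":0,"jaw":1},{"delta_pos":[0,0,0],"spin":0,"jaw":1},{"delta_pos":[0,0,0],"spin":0,"jaw":1}])

```text
time_s: 11.08
tool_pos: [0.4636, -0.2027, 0.27]
tcp_rot: [[-0.001, -0.943, 0.332], [0.001, 0.332, 0.943], [-1.0, 0.001, 0.001]]
ft_force: [-0.4, -0.4, 0.7]
opening: 0.003
```

```bash
python3 lv.py 6
python3 - <<'E'
from w import *
import pickle
d=pickle.load(open("d0.pkl","rb"))["scene"]; s=snap("scene"); 
for nm,x in(("before",d),("now",s)):
    q=F(x); g=lambda m:np.percentile(q[m],[2,98],axis=0).round(1).tolist()
    print(nm,"pot",g((q[...,0]<-50)&(q[...,0]>-160)&(q[...,1]<-120)&(q[...,1]>-240)&(q[...,2]>40)&(q[...,2]<80)))
    t=abs(q[...,2]-98)<5
    print(" loose",g(t&(abs(q[...,0])<110)&(q[...,1]<-3)&(q[...,1]>-65)))
D=abs(s["image"].astype(int)-d["image"]).max(2); print("mug/tool image change",D[235:320,298:380].max())
E
```

```text
t 11.08 fix mm [-1.000e-01 -2.664e+02  2.700e+02] F fix -0.3 -0.5 0.7 op 0.00
157 [[-6.0, -143.0, 86.0], [9.0, -102.0, 100.0], [12.0, -84.0, 111.0]]
before pot [[-130.5, -204.9, 42.0], [-73.2, -147.5, 71.1]]
 loose [[-91.9, -48.7, 94.2], [6.1, -4.4, 101.2]]
now pot [[-130.5, -204.6, 42.2], [-72.7, -147.2, 70.7]]
 loose [[-46.0, -46.1, 94.2], [51.0, -4.4, 101.6]]
mug/tool image change 9
```

View pics/c6.png

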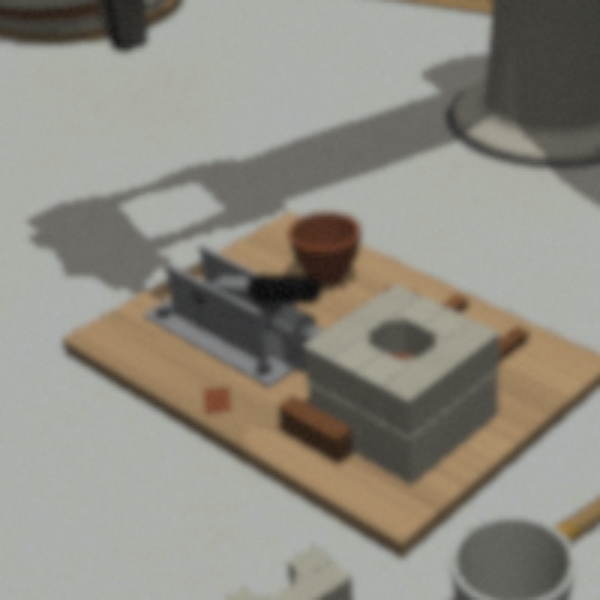

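The lever is locked at (285,290): its end is near y −84, z about 100 mm, against an expected −88 and 101. The halves are flush and the pot has not moved.

```bash
python3 -c "
from station import *
print(finish_job())"
```

```text
the job is handed in; nothing more can be done
None
```

The mould is closed and clamped, and I handed the job in at about 11 s of the 54 s allowed. I pushed the loose half about 45 mm with the closed fingertips until it stopped against the end stop. Then I pushed the lever over its dead point, let it snap down, and lifted the gripper clear.

- **Loose half:** it measured x −46 to 51 mm in the fixture's frame, against −46 to 51 mm for the fixed half, so their ends are flush at home. The push force rose to about 11 N along the channel at the stop. A vertical reading of about 9 N came with it, which I did not explain. The half showed no tipping or lifting afterwards.
- **Lever:** its end sits near y −84, z 100 mm, where the locked position should be y −88, z 101 mm. It stayed down with nothing touching it. The push on the handle read about 8 N at most where I checked.
- **Left alone:** the pot's position is unchanged to within 0.5 mm. The mug and loop tool show no visible change in the scene camera.

No check failed. I did not measure the clamp's holding force; I judged the lock from the lever's position alone.

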